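# Make up the proofing kit and the card-press kit

### The job

Make up two kits in the wooden trays from the tools lying on the composing bench. The proofing kit is the larger tray with three bays: the wide brayer goes in its long bay, the planer block in the bigger of the two side bays and the ink tin in the smaller one; the card-press kit is the smaller tray with two bays: the narrow brayer in the narrower bay and the T-shaped quoin key in the wider one. Everything should lie flat on the floor of its own bay, brayers and planer right way up as they lie now; never tip the ink tin over, and leave the spare quoin and the composing stick where they are.

Things in the scene. Friction and masses are not known exactly. Their poses are not given: they have to be found in the camera images.
- wide_brayer: ink roller, 172 long, 92 wide, 44 high (mm), 0.24 kg. Origin: middle of length and width, underside; x from wooden handle to roller, z up. Black roller 80 long, 40 diameter, along y at x +66, does not turn. Steel crossbar at x +31 to +37. Handle from x +20 sloping down to -86. Grip it at x +5, near the centre of mass: 22 thick, axis 28 above the underside, closing along y
- narrow_brayer: like the wide brayer but 150 long, 52 wide, 36 high (mm), 0.16 kg. Origin: middle of length and width, underside; x from handle to roller, z up. Roller 40 long, 32 diameter, along y at x +59. Crossbar at x +31 to +37, handle from x +20 sloping down to -75. Grip it at x +5: 22 thick, axis 27 above the underside, closing along y
- planer: planer block: pale maple block with a thin grey face underneath and a dark groove along both long sides, 90 (x) x 50 (y) x 46 (z) mm, 0.16 kg. Origin: centre of its underside, z up. Grip it across y
- ink_tin: small round ink tin of bare metal with a lid, 58 mm diameter, 42 mm high, 0.2 kg (a much bigger tin, 92 mm, stands aside and is not wanted). Origin: centre of its underside, z up
- quoin_key: T-shaped key of dark steel lying flat, 80 long, 12 thick (mm), 0.11 kg. Origin: middle of its length, underside; x along the shank from crossbar to bit, z up. Crossbar 12 round, 56 long, along y at x -34; shank 12 round, axis 6 above the underside, to x +40. Centre of mass near x -12; grip the shank near x -8, closing along y
- quoin: spare quoin, a bright steel bar 78 (x) x 22 (y) x 18 (z) mm with two round key holes on top; not wanted, leave it where it lies. Origin: centre of its underside
- composing_stick: composing stick, a long shallow steel holder (52 x 230 mm, 24 mm high) with a line of type set in it, behind the stock; leave it where it lies. Origin: centre of its underside, long side along y
- proof_tray: larger wooden tray, three bays, 208 (x) x 211 (y) mm, fixed. Walls 5 thick, 16 high overall, floor 4 thick. Origin: centre of underside. Long bay (wide brayer along x, either way round): 198 x 116 inside, centre x 0, y -42.5. Bigger side bay (planer, long side along x): 110 x 80, centre x +44, y +60.5. Smaller side bay (ink tin): 83 x 80, centre x -57.5, y +60.5
- press_tray: smaller wooden tray, two bays, 186 (x) x 191 (y) mm, fixed. Walls 5 thick, 16 high overall, floor 4 thick. Origin: centre of underside. Narrower bay (narrow brayer along x, either way round): 176 x 76 inside, centre x 0, y -52.5. Wider bay (quoin key): 176 x 100, centre x 0, y +40.5
Mind the look-alikes: they are no part of the job. Several things have the shape of the quoin_key; the one meant has the colours described above.

How it is judged:
At the end, for the whole second after the job is handed in: Each of the five lies at rest on the floor of its own bay: origin within 15 to 20 mm (key 65 along, 35 across) of the bay's centre along both tray axes, under 9.5 mm above the tray's underside, level within 0.06 rad (key 0.09, either face up) (x of wide_brayer in the frame of proof_tray between -0.018 and 0.018 m and y of wide_brayer in the frame of proof_tray between -0.0595 and -0.0255 m and z of each of wide_brayer, planer, ink_tin in the frame of proof_tray below 0.0095 m and angle between each of wide_brayer, planer, ink_tin, narrow_brayer's own z axis and vertical below 0.06 rad and linear speed of each of wide_brayer, planer, ink_tin, narrow_brayer, quoin_key below 0.02 m/s and angular speed of each of wide_brayer, planer, ink_tin, narrow_brayer, quoin_key below 0.15 rad/s and x of planer in the frame of proof_tray between 0.029 and 0.059 m and y of planer in the frame of proof_tray between 0.0405 and 0.0805 m and x of ink_tin in the frame of proof_tray between -0.0745 and -0.0405 m and y of ink_tin in the frame of proof_tray between 0.0445 and 0.0765 m and x of narrow_brayer in the frame of press_tray between -0.018 and 0.018 m and y of narrow_brayer in the frame of press_tray between -0.0695 and -0.0355 m and z of each of narrow_brayer, quoin_key in the frame of press_tray below 0.0095 m and x of quoin_key in the frame of press_tray between -0.065 and 0.065 m and y of quoin_key in the frame of press_tray between 0.0055 and 0.0755 m and (angle between quoin_key's own z axis and vertical below 0.09 rad or angle between quoin_key's own z axis and vertical above 3.05 rad)); the robot touches nothing.
It fails at once if the spare quoin is displaced by more than 15 mm (distance of quoin from where it was at the start of the episode above 0.015 m).
It fails at once if the composing stick is displaced by more than 15 mm (distance of composing_stick from where it was at the start of the episode above 0.015 m).
It fails at once if the ink tin is tipped by more than 0.7 rad (angle between ink_tin's own z axis and vertical above 0.7 rad).
It also fails if it takes over 133 s, if anything falls off the work surface, if the arm or the gripper's body presses on something with over 40 N, if the wrist force passes 120 N, or if a joint passes its speed limit or range.

### The arm

A 6-joint arm with a two-finger parallel gripper is mounted at the origin on the work surface. World frame = base frame: x ahead of the robot, y to its left, z up, the work surface at z = 0. Lengths are in m, angles in rad, forces in N, time in s.
With the tool pointing down it reaches from about 0.3 to 0.775 m from the base axis. Payload 14.6 kg.
Tool frame: the origin (TCP) lies between the finger pads; the fingertips stand r.tip_reach ahead of it and the grasp point (between the pads) is the TCP (r.tip_reach is the distance from the TCP to the fingertips, in m); z points along the fingers, y is the line along which they close (so a half turn about z gives the same grasp; the last joint's range is limited). The gripper opens to 85 mm and grips with 20 to 120 N. Pads are 22 mm wide; open, the fingers measure 114 mm over their backs; the gripper's body (76 mm by 85 mm) begins 54 mm behind the grasp point. The pads swing forward as they close: fully open they stand 13 mm farther back than shut.
Start: joints at [1.061, 0.3, 1.521, -0, 1.321, -0.067], TCP at [0.236, 0.497, 0.25] pointing down, gripper open.
Joint ranges: [-3.03, 3.03], [-0.79, 2.21], [0.23, 2.52], [-1.04, 4.18], [0, 3.07], [-2.55, 2.55]. Speed limits (rad/s): [2.22, 2.22, 2.57, 3.14, 3.14, 3.14].

### API

Orientations are given as a unit quaternion [x, y, z, w].
In Python, from rig import sensors, eyes, order, r gives the robot as it stands.
- The arm moves only by the tool jog_arm, never from a script. Its argument "series" is a list of rows, each a list of 7 numbers: the opening, from 0 (shut) to 1 (fully open), then the shift along the tool's x, y, z in m, then the turn, a rotation vector about the tool's x, y, z in degrees. A call has 1 to 10 rows; each row is the pose to reach, as a shift and turn from the pose commanded when the call began, along the tool's axes at that moment; what a row does not reach only later rows make up. A row lasts 1/10 s, in which the tool goes at most 50 mm and 8.59 degrees, less where a joint would pass 70% of its speed; a pose out of reach is approached as far as the arm can. A call with a gripper value outside its range is refused whole. The fingers move at their own pace and stop on an object; the grip force is fixed at half the most. Time passes only in rows, so rows that repeat a pose let the fingers close. It gives the time, the measured TCP pose, the force, the opening and the grip force at its end, in the units of the state.
- sensors.sense(): the state, without advancing time (a new reading comes with each control period).
- eyes.get_image(name): name is "side" or "top" or "wrist"; returns a dict with "color" (384x512x3 uint8, red, green, blue), "z_map" (384x512 float32, m along the optical axis (not along the pixel's ray), 0 where there is no reading), "fov_y" (degrees; the focal length in pixels is half the picture's height over the tangent of half this angle, whatever the lens; pixels are square), "cx", "cy" (the principal point, pixels), "position" and "attitude" of the camera in the world; the wrist camera has in their place "T_tool_cam" (4x4, takes a point from camera to tool coordinates, whose origin is the TCP and whose axes are the flange's). Camera axes: x right, y down, z forward; pixel columns grow to the right and rows downward; lengths in m; the calibration is good to about 2 mm. A picture is of the moment at which its call begins: read the wrist's pose just before it.
- order.hand_in(): hands the job in; it is judged then, once.
The state is a dict: "time": time; "joint_positions": joint angles; "joint_vel": joint speeds; "joint_torque": joint torques, N m; "position": TCP position; "ee_rot": TCP orientation; "ft_force": force on the tool from outside, world axes, zero at the start; "ft_torque": the same for the moment, N m; "grip_width": finger opening in m; "gripper_force": force on a finger pad.
Only numpy, scipy, OpenCV 4.12 (cv2) and the standard library are available. Lean on these libraries where they do the work, as an engineer would, in place of code of your own. Each camera call takes 0.05 s, during which the arm holds its last target. There are 200 camera calls.

## Working session

There is one attempt and no reset: what is moved stays moved. The work goes in short steps, Python scripts to look and compute and a tool call to move; the robot and the scene stay as the last step left them, time stands still between calls to the robot, and variables do not carry over. Pictures are saved under pics/ and viewed, at most 14 in all, crops included, and the job is handed in when it is done.

Besides the shell and the picture viewer there is one more tool, called after "Request:" as a command line: name --pt "numbers of a row" for each row, then --argument value for the rest. jog_arm: Moves the arm, as the interface text tells. Its arguments: {"type":"object","properties":{"series":{"type":"array","items":{"type":"array","items":{"type":"number"}}}},"required":["series"]}

```bash
ls; mkdir -p pics; python3 - <<'E'
from rig import sensors, eyes, order, r
import cv2,numpy as np
print(sensors.sense(), r.tip_reach)
for n in ["top","side"]:
    d=eyes.get_image(n)
    np.savez(f"pics/{n}0.npz",**{k:v for k,v in d.items()})
    print({k:v for k,v in d.items() if k not in("color","z_map")})
    cv2.imwrite(f"pics/{n}0.png",cv2.resize(d["color"][:,:,::-1],(800,600),interpolation=cv2.INTER_CUBIC))
E
```

```text
pics
{'time': 0.0, 'joint_positions': array([ 1.06140647e+00,  3.00496391e-01,  1.52161557e+00,  6.38329057e-06,
        1.32067483e+00, -6.66001019e-02]), 'joint_vel': array([ 0.00159208, -0.00059714,  0.00138378, -0.00029896, -0.00038877,
       -0.00173905]), 'joint_torque': array([ 1.01416308e-04, -5.43502021e+01, -3.61792910e+01, -1.18405173e-04,
        4.09922170e-03, -4.29685088e-05]), 'position': array([0.23554901, 0.4967667 , 0.24969283]), 'ee_rot': array([ 2.19591400e-01,  9.75591749e-01, -5.71601170e-04, -1.72550375e-04]), 'ft_force': array([-0.09862748,  0.05216486,  1.20451842]), 'ft_torque': array([0.02692172, 0.00994793, 0.0104673 ]), 'gripper_force': 0.0, 'grip_width': 0.08531933120987333} 0.019
{'fov_y': 43.56491536271775, 'cx': 258.6153013043204, 'cy': 192.16304924598452, 'position': array([ 0.33318579, -0.07961794,  1.58692094]), 'attitude': array([ 0.70877869, -0.70354409,  0.03093521, -0.04124905])}
{'fov_y': 50.72225420464754, 'cx': 258.124576697391, 'cy': 188.81310023712874, 'position': array([ 0.32431298, -0.9491193 ,  0.59295227]), 'attitude': array([ 0.86773188, -0.08175612,  0.05425963, -0.48725066])}
```

View pics/top0.png

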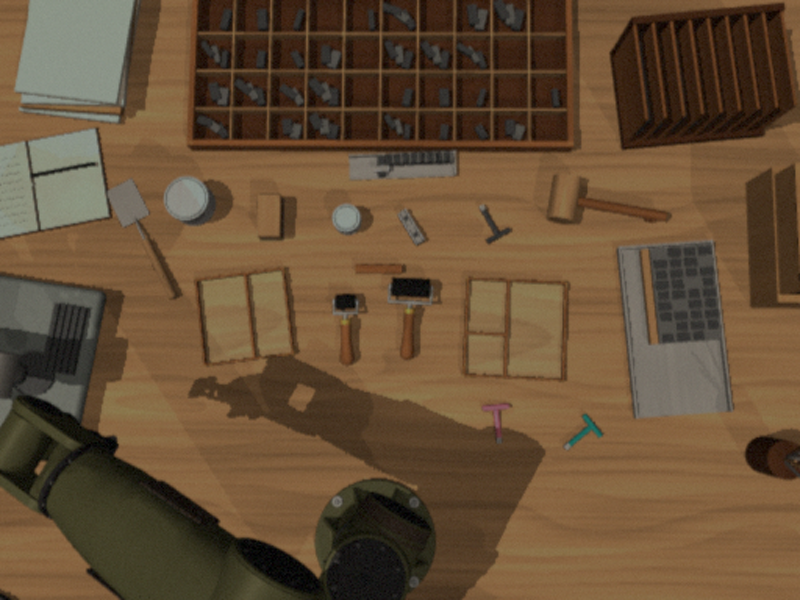

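View pics/side0.png

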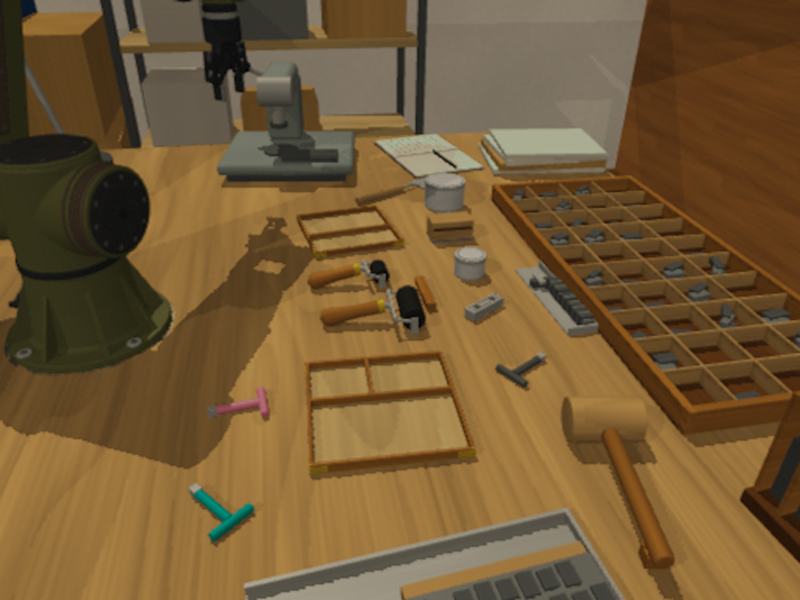

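The top view (800x600) shows the press tray at (246,316), the proof tray at (517,328), the narrow brayer at (346,330) and the wide brayer at (409,320), rollers up-image. The planer is at (270,216), the ink tin at (346,217), the quoin at (412,226) and the dark key at (492,223), with its crossbar at (498,236). The side view confirms this. The pink and teal keys are decoys.

```bash
cat > h.py <<'E'
import numpy as np, cv2
from scipy.spatial.transform import Rotation as R
def cloud(d,T=None):
    H,W=d["z_map"].shape; f=H/2/np.tan(np.radians(d["fov_y"])/2)
    if T is None:
        T=np.eye(4);T[:3,:3]=R.from_quat(d["attitude"]).as_matrix();T[:3,3]=d["position"]
    v,u=np.mgrid[:H,:W]; z=d["z_map"]
    P=np.stack([(u-d["cx"])/f*z,(v-d["cy"])/f*z,z],-1)@T[:3,:3].T+T[:3,3]
    P[z==0]=np.nan
    return P
def ray(d,uv,h,T=None):
    f=d["z_map"].shape[0]/2/np.tan(np.radians(d["fov_y"])/2)
    if T is None:
        T=np.eye(4);T[:3,:3]=R.from_quat(d["attitude"]).as_matrix();T[:3,3]=d["position"]
    q=T[:3,:3]@np.array([(uv[0]-d["cx"])/f,(uv[1]-d["cy"])/f,1]);return T[:3,3]+q*(h-T[2,3])/q[2]
def comp(mask,seed):
    n,l,s,c=cv2.connectedComponentsWithStats(mask.astype(np.uint8)); 
    ys,xs=np.nonzero(l); k=np.argmin((xs-seed[0])**2+(ys-seed[1])**2); return l==l[ys[k],xs[k]]
E
python3 - <<'E'
from h import *
d=dict(np.load("pics/top0.npz")); P=cloud(d); z=P[...,2]
print("table z",np.round(np.nanmedian(z[250:270,215:290]),4), "tray floor",np.nanmedian(z[205:225,340:355]),np.nanstd(z[250:270,215:290]))
seeds=dict(press=(246,316),proof=(517,328),nb=(346,303),wb=(410,292),planer=(270,216),tin=(346,217),quoin=(412,226),key=(492,223),stick=(400,165),strip=(380,268))
for k,(a,b) in seeds.items():
    m=comp(np.nan_to_num(z)>(0.009 if k in("press","proof") else 0.005),(a*.64,b*.64)); p=P[m]
    if k in("press","proof"): p=p[p[:,2]>0.009]
    c,s,an=cv2.minAreaRect((p[:,:2]*1000).astype(np.float32))
    print(k,len(p),"c",np.round(c,1),"size",np.round(s,1),"ang",round(an,1),"zmax",np.round(np.nanpercentile(p[:,2],95),4),"mean",np.round(p.mean(0)*1000,1))
for k,uv,h in [("wb roller",(410,291),.04),("wb hend",(407,358),.015),("nb roller",(346,302),.03),("nb hend",(347,362),.012),("key bar",(498,236),.012),("key bit",(484,207),.012)]:
    print(k,ray(d,np.array(uv)*.64,h).round(4))
E
```

```text
table z 0.0001 tray floor 0.003974879785378804 0.003612220302058454
press 564 c [458.5 282.6] size [187.3 192.9] ang 8.0 zmax 0.0219 mean [455.2 280.5  15.6]
proof 1 c [ 437.6 -300.5] size [0. 0.] ang 0.0 zmax 0.0091 mean [ 437.6 -300.5    9.1]
nb 443 c [431.7  71.7] size [ 54.7 161.8] ang 86.9 zmax 0.0401 mean [438.5  65.6  29.5]
wb 685 c [459.4 -76.6] size [171.3 101.2] ang 10.2 zmax 0.0461 mean [476.2 -66.   34.1]
planer 516 c [686.7 233. ] size [128.9  67.9] ang 1.7 zmax 0.0514 mean [666.6 227.1  41.1]
tin 299 c [665.   72.9] size [66.  65.5] ang 24.5 zmax 0.0485 mean [662.4  67.1  39.4]
quoin 166 c [652.7 -64.6] size [84.9 24.7] ang 31.4 zmax 0.0233 mean [650.8 -67.2  17.7]
key 151 c [ 655.3 -235.3] size [101.8  59.6] ang 46.0 zmax 0.0172 mean [ 654.9 -243.8   11. ]
stick 22049 c [958.8   1.9] size [406.2 853.1] ang 0.0 zmax 0.0405 mean [9.78e+02 7.00e-01 1.92e+01]
strip 180 c [563.7   4.3] size [103.3  26.2] ang 87.1 zmax 0.0224 mean [561.7   3.   16. ]
wb roller [ 0.511  -0.0685  0.04  ]
wb hend [ 0.373  -0.0631  0.015 ]
nb roller [0.4882 0.065  0.03  ]
nb hend [0.3638 0.0625 0.012 ]
key bar [ 0.633  -0.2543  0.012 ]
key bit [ 0.6956 -0.2248  0.012 ]
```

```bash
cat >> h.py <<'E'
def go(s,x,y,z,psi):
    """tool-frame shift/turn from state s to world (x,y,z), tool y along psi deg (mod 180), tool pointing down"""
    M=R.from_quat(s["ee_rot"]); q6=np.degrees(s["joint_positions"][5]); q1=np.degrees(np.arctan2(y,x))
    c=[p for p in(psi-360,psi-180,psi,psi+180,psi+360) if abs(q1-p)<140]
    p=min(c,key=lambda p:abs((q1-p)-q6)); a=np.radians(p)
    Y=np.array([np.cos(a),np.sin(a),0]);Z=np.array([0,0,-1.]);T=R.from_matrix(np.c_[np.cross(Y,Z),Y,Z])
    print("shift",M.inv().apply(np.array([x,y,z])-s["position"]).round(4),"turn",np.degrees((M.inv()*T).as_rotvec()).round(2),"q6->",round(q1-p))
def wrist(name):
    from rig import sensors,eyes
    s=sensors.sense(); d=eyes.get_image("wrist"); T=np.eye(4);T[:3,:3]=R.from_quat(s["ee_rot"]).as_matrix();T[:3,3]=s["position"]
    T=T@d["T_tool_cam"]
    cv2.imwrite(f"pics/{name}.png",d["color"][:,:,::-1])
    np.savez(f"pics/{name}.npz",T=T,**d); return s,d,T,cloud(d,T)
def rect(P,c,rad,zmin,zmax=9):
    m=(np.hypot(P[...,0]-c[0],P[...,1]-c[1])<rad)&(P[...,2]>zmin)&(P[...,2]<zmax)
    m=comp(cv2.morphologyEx(m.astype(np.uint8),cv2.MORPH_OPEN,np.ones((3,3))),np.argwhere(m).mean(0)[::-1]); p=P[m]
    c,s,a=cv2.minAreaRect((p[:,:2]*1000).astype(np.float32)); print("rect",np.round(c,1),np.round(s,1),round(a,1),"n",len(p),"zmed",np.median(p[:,2]).round(4)); return m
E
python3 - <<'E'
from h import *
from rig import sensors
go(sensors.sense(),.58,.19,.28,90)
E
```

```text
shift [-0.4427 -0.1297 -0.0301] turn [-6.000e-02 -2.000e-02 -2.537e+01] q6-> -72
```

Request:
jog_arm --pt "1 -0.443 -0.13 -0.03 0 0 -25.4" --pt "1 -0.443 -0.13 -0.03 0 0 -25.4" --pt "1 -0.443 -0.13 -0.03 0 0 -25.4" --pt "1 -0.443 -0.13 -0.03 0 0 -25.4" --pt "1 -0.443 -0.13 -0.03 0 0 -25.4" --pt "1 -0.443 -0.13 -0.03 0 0 -25.4" --pt "1 -0.443 -0.13 -0.03 0 0 -25.4" --pt "1 -0.443 -0.13 -0.03 0 0 -25.4" --pt "1 -0.443 -0.13 -0.03 0 0 -25.4" --pt "1 -0.443 -0.13 -0.03 0 0 -25.4"

```text
time: 1.1
position: [0.5822, 0.1868, 0.2798]
ee_rot: [0.001, 1.0, -0.0, -0.0]
ft_force: [-0.5, 1.1, -0.1]
grip_width: 0.0852
gripper_force: 0.0
```

```bash
python3 - <<'E'
from h import *
s,d,T,P=wrist("w1"); print(s["position"],d["T_tool_cam"].round(3),d["fov_y"], T[:3,3])
for c in[(0,0),(511,0),(0,383),(511,383)]: print(c,ray(d,c,0,T).round(3))
E
```

```text
[0.58223822 0.18675957 0.27984606] [[ 0.001 -0.956 -0.292  0.073]
 [ 1.     0.001 -0.001 -0.001]
 [ 0.001 -0.292  0.956 -0.124]
 [ 0.     0.     0.     1.   ]] 61.5897872446085 [0.50916272 0.18613518 0.40372396]
(0, 0) [ 0.411 -0.099  0.   ]
(511, 0) [0.412 0.468 0.   ]
(0, 383) [ 0.956 -0.226  0.   ]
(511, 383) [0.956 0.593 0.   ]
```

View pics/w1.png

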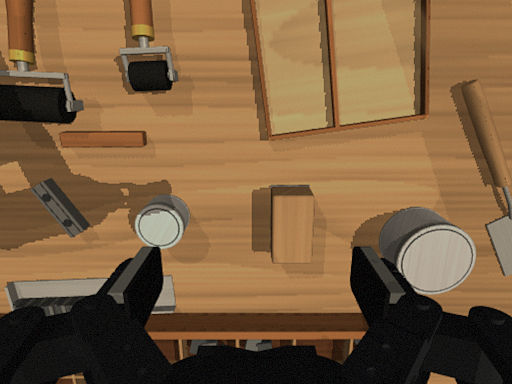

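The wrist view shows the planer top at (292,228), the small tin lid at (160,227), the quoin at (60,207), the press tray's front edge at (265,137) to (425,118), and the big tin at (435,258).

```bash
python3 - <<'E'
from h import *
from rig import sensors
f=np.load("pics/w1.npz"); d={k:f[k] for k in f.files}; T=d["T"]; P=cloud(d,T)
print("noise",np.nanstd(P[150:180,200:240,2]),np.nanmedian(P[150:180,200:240,2]))
for n,c,h in[("planer",(292,228),.046),("tin",(160,227),.042)]:
    c=ray(d,c,h,T); print(n,c.round(4)); m=rect(P,c,.07 if n=="planer" else .045,h-.008)
    # rays through mask outline at known top height
    e=cv2.findContours(m.astype(np.uint8),0,1)[0]; e=max(e,key=len)[:,0,:]
    q=np.array([ray(d,x,h,T)[:2]*1000 for x in e],np.float32); print("ray rect",cv2.minAreaRect(q))
m=rect(P,(.4585,.2826),.15,.010,.022)
s=sensors.sense(); 
E
```

```text
noise 0.0007988525323551542 0.0004902120016009315
planer [0.666  0.2286 0.046 ]
rect [669.3 229.6] [89.5 50. ] 0.6 n 2882 zmed 0.0463
ray rect ((668.2218017578125, 229.09080505371094), (90.48495483398438, 49.77729797363281), 0.24326013028621674)
tin [0.6664 0.0685 0.042 ]
rect [665.8  67.6] [59.1 58.7] 73.4 n 1811 zmed 0.043
ray rect ((665.2446899414062, 68.3724365234375), (59.08961868286133, 61.86137771606445), 47.95520782470703)
rect [484.4 234.4] [151.9  92.1] 7.9 n 1711 zmed 0.0161
```

```bash
python3 -c "
from h import *
from rig import sensors
go(sensors.sense(),.669,.2293,.034,90.4)"
```

```text
shift [-0.0852  0.0448  0.2456] turn [-0.06 -0.01 -0.6 ] q6-> -71
```

Request:
jog_arm --pt "1 0 0 0 0 0 0" --pt "1 0 0 0 0 0 0"

```text
time: 1.35
position: [0.5798, 0.1901, 0.2799]
ee_rot: [-0.0, 1.0, -0.0, -0.0]
ft_force: [-0.2, -0.4, -0.5]
grip_width: 0.0854
gripper_force: 0.0
```

Request:
jog_arm --pt "1 -0.045 0.02 0.02 0 0 -0.4" --pt "1 -0.089 0.039 0.05 0 0 -0.4" --pt "1 -0.089 0.039 0.1 0 0 -0.4" --pt "1 -0.089 0.039 0.15 0 0 -0.4" --pt "1 -0.089 0.039 0.19 0 0 -0.4" --pt "1 -0.089 0.039 0.22 0 0 -0.4" --pt "1 -0.089 0.039 0.246 0 0 -0.4" --pt "1 -0.089 0.039 0.246 0 0 -0.4" --pt "0.3 -0.089 0.039 0.246 0 0 -0.4" --pt "0.3 -0.089 0.039 0.246 0 0 -0.4"

```text
time: 2.35
position: [0.6699, 0.2295, 0.0367]
ee_rot: [-0.004, 1.0, 0.0, 0.001]
ft_force: [0.3, 0.7, 0.0]
grip_width: 0.0594
gripper_force: 0.0
```

Request:
jog_arm --pt "0.3 0 0 0 0 0 0" --pt "0.3 0 0 0 0 0 0" --pt "0.3 0 0 -0.02 0 0 0" --pt "0.3 0 0 -0.05 0 0 0" --pt "0.3 0 0 -0.09 0 0 0" --pt "0.3 0 0 -0.13 0 0 0" --pt "0.3 0 0 -0.13 0 0 0"

```text
time: 3.05
position: [0.6712, 0.2294, 0.1725]
ee_rot: [-0.004, 1.0, 0.002, 0.005]
ft_force: [0.5, 0.3, 0.1]
grip_width: 0.0485
gripper_force: 62.8
```

Request:
jog_arm --pt "0.3 0.289 -0.52 -0.14 0 0 0" --pt "0.3 0.289 -0.52 -0.14 0 0 0" --pt "0.3 0.289 -0.52 -0.14 0 0 0" --pt "0.3 0.289 -0.52 -0.14 0 0 0" --pt "0.3 0.289 -0.52 -0.14 0 0 0" --pt "0.3 0.289 -0.52 -0.14 0 0 0" --pt "0.3 0.289 -0.52 -0.14 0 0 0" --pt "0.3 0.289 -0.52 -0.14 0 0 0" --pt "0.3 0.289 -0.52 -0.14 0 0 0" --pt "0.3 0.289 -0.52 -0.14 0 0 0"

```text
time: 4.05
position: [0.4346, -0.1998, 0.2798]
ee_rot: [-0.004, 1.0, -0.0, 0.001]
ft_force: [1.2, -0.2, -1.2]
grip_width: 0.0488
gripper_force: 62.7
```

Request:
jog_arm --pt "0.3 0.06 -0.107 -0.029 0 0 0.4" --pt "0.3 0.06 -0.107 -0.029 0 0 0.4" --pt "0.3 0.06 -0.107 -0.029 0 0 0.4" --pt "0.3 0.06 -0.107 -0.029 0 0 0.4" --pt "0.3 0.06 -0.107 -0.029 0 0 0.4" --pt "0.3 0.06 -0.107 -0.029 0 0 0.4"

```text
time: 4.65
position: [0.3771, -0.3051, 0.3077]
ee_rot: [-0.001, 1.0, 0.0, -0.0]
ft_force: [-0.3, 0.3, -2.4]
grip_width: 0.0489
gripper_force: 62.8
```

```bash
python3 - <<'E'
from h import *
s,d,T,P=wrist("w2"); print(s["position"],s["ee_rot"],s["joint_positions"].round(2))
m=rect(P,(.434,-.295),.17,.010,.022)
E
```

```text
[ 0.37706272 -0.30511207  0.30766896] [-6.78658138e-04  9.99999762e-01  1.19954947e-04 -3.68853985e-05] [-0.76  0.11  1.61  0.    1.42 -2.33]
rect [ 407.9 -287.4] [212.3 148.4] 87.6 n 1510 zmed 0.0161
```

View pics/w2.png

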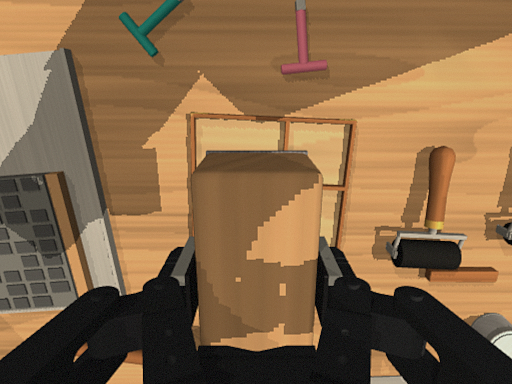

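The wrist view shows the planer held square. The proof tray's rear edge runs from (191,112) to (356,121), its divider is at (287,150), and its side bays are on the right.

```bash
python3 - <<'E'
from h import *
from rig import sensors
f=np.load("pics/w2.npz"); d={k:f[k] for k in f.files}; T=d["T"]; P=cloud(d,T)
for uv in[(191,112),(356,121)]: print(ray(d,uv,.016,T).round(4))
t=dict(np.load("pics/top0.npz"))
c=np.array([ray(t,np.array(uv)*.64,.016) for uv in[(469,277.5),(568,280),(565.5,380.5),(462.5,375.5)]]);print(c.round(4),c.mean(0))
c=np.array([437.7,-288.6])/1000; th=np.radians(-2.4)
M=np.array([[np.cos(th),-np.sin(th)],[np.sin(th),np.cos(th)]])
for n,q in[("long",(0,-.0425)),("planer",(.044,.0605)),("tin",(-.0575,.0605))]: print(n,(c+M@q).round(4))
s=sensors.sense(); go(s,*(c+M@(.044,.0605)),.10,87.6)
E
```

```text
[ 0.3285 -0.3881  0.016 ]
[ 0.3392 -0.1799  0.016 ]
[[ 0.5432 -0.1925  0.016 ]
 [ 0.5392 -0.4004  0.016 ]
 [ 0.329  -0.3923  0.016 ]
 [ 0.3376 -0.1788  0.016 ]] [ 0.43726309 -0.29098666  0.016     ]
long [ 0.4359 -0.3311]
planer [ 0.4842 -0.23  ]
tin [ 0.3828 -0.2257]
shift [-0.1072  0.0748  0.2077] turn [ 0.01 -0.    2.51] q6-> -113
```

Request:
jog_arm --pt "0.3 -0.04 0.028 0.01 0 0 2.5" --pt "0.3 -0.08 0.056 0.02 0 0 2.5" --pt "0.3 -0.107 0.075 0.06 0 0 2.5" --pt "0.3 -0.107 0.075 0.1 0 0 2.5" --pt "0.3 -0.107 0.075 0.15 0 0 2.5" --pt "0.3 -0.107 0.075 0.19 0 0 2.5" --pt "0.3 -0.107 0.075 0.22 0 0 2.5" --pt "0.3 -0.107 0.075 0.245 0 0 2.5" --pt "0.3 -0.107 0.075 0.245 0 0 2.5"

```text
time: 5.6
position: [0.4826, -0.2291, 0.0598]
ee_rot: [0.021, 1.0, 0.001, -0.003]
ft_force: [0.2, -0.1, -0.6]
grip_width: 0.049
gripper_force: 62.7
```

Request:
jog_arm --pt "0.3 -0.001 -0.001 0.012 0 0 0" --pt "0.3 -0.001 -0.001 0.022 0 0 0" --pt "0.3 -0.001 -0.001 0.022 0 0 0" --pt "0.3 -0.001 -0.001 0.022 0 0 0"

```text
time: 6.0
position: [0.485, -0.2319, 0.0412]
ee_rot: [0.021, 1.0, -0.0, 0.0]
ft_force: [-0.1, 0.7, -1.7]
grip_width: 0.0488
gripper_force: 63.6
```

Request:
jog_arm --pt "0.3 0 0 0.002 0 0 0" --pt "0.7 0 0 0.002 0 0 0" --pt "0.8 0 0 0.002 0 0 0" --pt "0.8 0 0 0.002 0 0 0" --pt "0.8 0 0 -0.03 0 0 0" --pt "0.9 0 0 -0.07 0 0 0" --pt "1 0 0 -0.11 0 0 0" --pt "1 0 0 -0.11 0 0 0"

```text
time: 6.8
position: [0.4865, -0.2329, 0.1561]
ee_rot: [0.022, 1.0, -0.002, 0.004]
ft_force: [0.6, -0.5, -1.0]
grip_width: 0.0852
gripper_force: 0.0
```

```bash
python3 -c "
from h import *
from rig import sensors
s=sensors.sense(); print(s['position'])
go(s,.6655,.0680,.15,90)"
```

```text
[ 0.48648865 -0.23287121  0.15605753]
shift [-0.1659  0.3083  0.0061] turn [-0.23  0.43 -2.47] q6-> -84
```

Request:
jog_arm --pt "1 -0.167 0.308 0 0 0 -2.5" --pt "1 -0.167 0.308 0 0 0 -2.5" --pt "1 -0.167 0.308 0 0 0 -2.5" --pt "1 -0.167 0.308 0 0 0 -2.5" --pt "1 -0.167 0.308 0 0 0 -2.5" --pt "1 -0.167 0.308 0 0 0 -2.5" --pt "1 -0.167 0.308 0 0 0 -2.5" --pt "1 -0.167 0.308 0 0 0 -2.5" --pt "1 -0.167 0.308 0 0 0 -2.5" --pt "1 -0.167 0.308 0 0 0 -2.5"

```text
time: 7.8
position: [0.6644, 0.0677, 0.1503]
ee_rot: [0.0, 1.0, -0.0, -0.0]
ft_force: [0.2, -1.0, -0.1]
grip_width: 0.0855
gripper_force: 0.0
```

Request:
jog_arm --pt "1 -0.001 0 0.04 0 0 0" --pt "1 -0.001 0 0.08 0 0 0" --pt "1 -0.001 0 0.105 0 0 0" --pt "1 -0.001 0 0.117 0 0 0" --pt "1 -0.001 0 0.117 0 0 0" --pt "0.4 -0.001 0 0.117 0 0 0" --pt "0.4 -0.001 0 0.117 0 0 0" --pt "0.4 -0.001 0 0.117 0 0 0" --pt "0.4 -0.001 0 0.117 0 0 0"

```text
time: 8.7
position: [0.6668, 0.0685, 0.0362]
ee_rot: [-0.0, 1.0, -0.0, 0.002]
ft_force: [-1.5, -1.4, 6.9]
grip_width: 0.0562
gripper_force: 64.0
```

Request:
jog_arm --pt "0.4 0 0 0 0 0 0" --pt "0.4 0 0 -0.02 0 0 0" --pt "0.4 0 0 -0.05 0 0 0" --pt "0.4 0 0 -0.09 0 0 0" --pt "0.4 0 0 -0.13 0 0 0" --pt "0.4 0 0 -0.13 0 0 0" --pt "0.4 0 0 -0.13 0 0 0"

```text
time: 9.4
position: [0.666, 0.0687, 0.1651]
ee_rot: [-0.0, 1.0, 0.0, 0.001]
ft_force: [-1.0, -0.1, -2.5]
grip_width: 0.0562
gripper_force: 64.5
```

```bash
python3 -c "
from h import *
from rig import sensors
s=sensors.sense(); print(s['position'])
go(s,.3828,-.2257,.15,87.6)"
```

```text
[0.66595512 0.06865518 0.16505579]
shift [ 0.2834 -0.2942  0.0144] turn [0.01 0.12 2.43] q6-> -118
```

Request:
jog_arm --pt "0.4 0.283 -0.294 0 0 0 2.4" --pt "0.4 0.283 -0.294 0 0 0 2.4" --pt "0.4 0.283 -0.294 0 0 0 2.4" --pt "0.4 0.283 -0.294 0 0 0 2.4" --pt "0.4 0.283 -0.294 0 0 0 2.4" --pt "0.4 0.283 -0.294 0 0 0 2.4" --pt "0.4 0.283 -0.294 0 0 0 2.4" --pt "0.4 0.283 -0.294 0 0 0 2.4" --pt "0.4 0.283 -0.294 0 0 0 2.4" --pt "0.4 0.283 -0.294 0 0 0 2.4"

```text
time: 10.4
position: [0.3819, -0.2261, 0.1631]
ee_rot: [0.022, 1.0, 0.0, -0.001]
ft_force: [0.5, 0.6, -2.5]
grip_width: 0.0563
gripper_force: 64.6
```

Request:
jog_arm --pt "0.4 0 0 0.03 0 0 0" --pt "0.4 0 0 0.06 0 0 0" --pt "0.4 0 0 0.09 0 0 0" --pt "0.4 0 0 0.105 0 0 0" --pt "0.4 0 0 0.105 0 0 0" --pt "0.4 0 0 0.105 0 0 0"

```text
time: 11.0
position: [0.3836, -0.2248, 0.0589]
ee_rot: [0.02, 1.0, 0.0, -0.0]
ft_force: [0.2, -0.3, -1.6]
grip_width: 0.056
gripper_force: 64.7
```

Request:
jog_arm --pt "0.4 0 0 0.01 0 0 0" --pt "0.4 0 0 0.02 0 0 0" --pt "0.4 0 0 0.02 0 0 0" --pt "0.4 0 0 0.02 0 0 0"

```text
time: 11.4
position: [0.383, -0.2255, 0.0386]
ee_rot: [0.021, 1.0, 0.0, -0.0]
ft_force: [-0.0, 0.6, -2.1]
grip_width: 0.0564
gripper_force: 70.2
```

Request:
jog_arm --pt "0.75 0 0 0 0 0 0" --pt "0.9 0 0 0 0 0 0" --pt "0.9 0 0 0 0 0 0" --pt "0.9 0 0 -0.03 0 0 0" --pt "0.9 0 0 -0.07 0 0 0" --pt "0.9 0 0 -0.12 0 0 0" --pt "0.9 -0.03 0.05 -0.16 0 0 -2.4" --pt "0.7 -0.06 0.1 -0.16 0 0 -2.4" --pt "0.7 -0.06 0.15 -0.16 0 0 -2.4" --pt "0.7 -0.06 0.16 -0.16 0 0 -2.4"

```text
time: 12.4
position: [0.4501, -0.0657, 0.1994]
ee_rot: [-0.001, 1.0, -0.0, 0.001]
ft_force: [0.2, -0.3, 0.4]
grip_width: 0.06
gripper_force: 0.0
```

```bash
python3 - <<'E'
from h import *
s,d,T,P=wrist("w3"); print(s["position"])
E
```

```text
[ 0.45008443 -0.06569384  0.19943267]
```

View pics/w3.png

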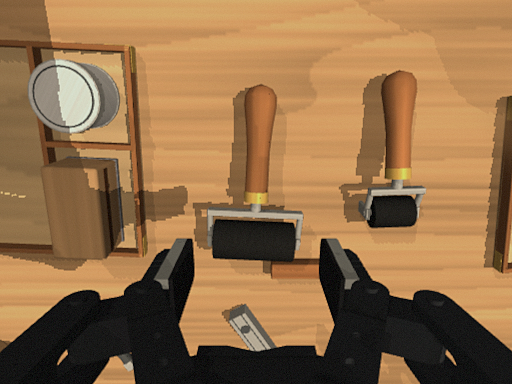

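The tin (75,97) and the planer (82,208) stand in their bays. The wide brayer's handle runs from (261,90) to the roller at (254,240). The narrow brayer's handle runs from (400,80) to the roller at (393,210).

```bash
python3 - <<'E'
from h import *
from rig import sensors
f=np.load("pics/w3.npz"); d={k:f[k] for k in f.files}; T=d["T"]; P=cloud(d,T); C=d["color"].astype(int)
black=(C.max(-1)<55); hsv=cv2.cvtColor(d["color"],cv2.COLOR_RGB2HSV)
def box(u0,u1,v0,v1,m):
    z=np.zeros(m.shape,bool);z[v0:v1,u0:u1]=m[v0:v1,u0:u1];return z
for n,b,hb,off in[("wide",(205,305,215,265),(240,280,85,195),66),("narrow",(362,422,190,230),(378,420,70,172),59)]:
    p=P[box(*b,black&(P[...,2]>.015))]; r,s_,a=cv2.minAreaRect((p[:,:2]*1000).astype(np.float32))
    h=P[box(*hb,P[...,2]>.012)]; h=h[~np.isnan(h[:,0])]
    vx,vy,x0,y0=cv2.fitLine((h[:,:2]*1000).astype(np.float32),cv2.DIST_HUBER,0,.01,.01).ravel()
    if vx<0: vx,vy=-vx,-vy
    yaw=np.degrees(np.arctan2(vy,vx)); 
    print(n,"roller",np.round(r,1),np.round(s_,1),round(a,1),"handle line",x0,y0,"yaw",yaw,"handle minx",h[:,0].min())
    top=r; g=np.array([r[0],y0+(r[0]-x0)*vy/vx])-(off-5)*np.array([vx,vy]); print(" grip",g.round(1))
E
```

```text
wide roller [520.9 -70.2] [82. 39.] 87.3 handle line 417.99387 -64.57663 yaw -2.6695614 handle minx 0.3714101042891946
 grip [460.  -66.5]
narrow roller [490.5  65. ] [29.8 44.3] 3.1 handle line 401.75916 59.38512 yaw 2.733796 handle minx 0.3591648438575816
 grip [436.6  61. ]
```

Request:
jog_arm --pt "0.65 -0.0105 -0.001 0.04 0 0 2.7" --pt "0.65 -0.0105 -0.001 0.08 0 0 2.7" --pt "0.65 -0.0105 -0.001 0.12 0 0 2.7" --pt "0.65 -0.0105 -0.001 0.15 0 0 2.7" --pt "0.65 -0.0105 -0.001 0.17 0 0 2.7" --pt "0.65 -0.0105 -0.001 0.17 0 0 2.7" --pt "0.1 -0.0105 -0.001 0.17 0 0 2.7" --pt "0.1 -0.0105 -0.001 0.17 0 0 2.7" --pt "0.1 -0.0105 -0.001 0.17 0 0 2.7" --pt "0.1 -0.0105 -0.001 0.17 0 0 2.7"

```text
time: 13.45
position: [0.4608, -0.0694, 0.0303]
ee_rot: [0.023, 1.0, -0.0, 0.001]
ft_force: [-2.0, 1.0, 5.9]
grip_width: 0.02
gripper_force: 58.3
```

Request:
jog_arm --pt "0.1 0 0 0 0 0 0" --pt "0.1 0 0 0 0 0 0" --pt "0.1 0 0 -0.02 0 0 0" --pt "0.1 0 0 -0.05 0 0 0" --pt "0.1 0 0 -0.09 0 0 0" --pt "0.1 0 0 -0.12 0 0 0" --pt "0.1 0 0 -0.12 0 0 0" --pt "0.1 0 0 -0.12 0 0 0"

```text
time: 14.25
position: [0.46, -0.0691, 0.1494]
ee_rot: [0.023, 1.0, -0.0, 0.001]
ft_force: [-0.3, -0.5, -3.4]
grip_width: 0.0205
gripper_force: 59.3
```

```bash
python3 -c "
from h import *
from rig import sensors
s=sensors.sense(); print(s['position'])
go(s,.4409,-.3313,.15,87.6)"
```

```text
[ 0.46001737 -0.06913713  0.14938074]
shift [ 0.0069 -0.2628 -0.0005] turn [-0.02  0.09 -0.27] q6-> -125
```

Request:
jog_arm --pt "0.1 0.007 -0.045 0 0 0 -0.3" --pt "0.1 0.007 -0.09 0 0 0 -0.3" --pt "0.1 0.007 -0.135 0 0 0 -0.3" --pt "0.1 0.007 -0.18 0 0 0 -0.3" --pt "0.1 0.007 -0.225 0 0 0 -0.3" --pt "0.1 0.007 -0.255 0 0 0 -0.3" --pt "0.1 0.007 -0.263 0 0 0 -0.3" --pt "0.1 0.007 -0.263 0.04 0 0 -0.3" --pt "0.1 0.007 -0.263 0.08 0 0 -0.3" --pt "0.1 0.007 -0.263 0.08 0 0 -0.3"

```text
time: 15.25
position: [0.4383, -0.329, 0.0632]
ee_rot: [0.021, 1.0, 0.003, -0.004]
ft_force: [1.1, -0.1, -1.5]
grip_width: 0.0198
gripper_force: 59.3
```

Request:
jog_arm --pt "0.1 0 0 0 0 0 0" --pt "0.1 0 0 0.02 0 0 0" --pt "0.1 0 0 0.034 0 0 0" --pt "0.1 0 0 0.034 0 0 0" --pt "0.1 0 0 0.034 0 0 0"

```text
time: 15.75
position: [0.4411, -0.3316, 0.0357]
ee_rot: [0.021, 1.0, -0.0, 0.0]
ft_force: [-0.4, -0.0, -3.1]
grip_width: 0.0205
gripper_force: 59.7
```

Request:
jog_arm --pt "0.1 0 0 0.002 0 0 0" --pt "0.1 0 0 0.002 0 0 0" --pt "0.4 0 0 0.002 0 0 0" --pt "0.6 0 0 0.002 0 0 0" --pt "0.6 0 0 0.002 0 0 0" --pt "0.6 0 0 -0.03 0 0 0" --pt "0.6 0 0 -0.07 0 0 0" --pt "0.6 0 0 -0.11 0 0 0" --pt "0.6 0 0 -0.13 0 0 0" --pt "0.6 0 0 -0.13 0 0 0"

```text
time: 16.75
position: [0.4417, -0.3323, 0.168]
ee_rot: [0.021, 1.0, -0.002, 0.002]
ft_force: [0.8, -0.4, -0.1]
grip_width: 0.0515
gripper_force: 0.0
```

```bash
python3 -c "
from h import *
from rig import sensors
s=sensors.sense(); print(s['position'])
go(s,.438,.061,.16,92.8)"
```

```text
[ 0.44166031 -0.33226282  0.16800493]
shift [0.0199 0.3928 0.0066] turn [-0.21  0.23 -5.17] q6-> -85
```

Request:
jog_arm --pt "0.6 0.0195 0.393 0 0 0 -5.2" --pt "0.6 0.0195 0.393 0 0 0 -5.2" --pt "0.6 0.0195 0.393 0 0 0 -5.2" --pt "0.6 0.0195 0.393 0 0 0 -5.2" --pt "0.6 0.0195 0.393 0 0 0 -5.2" --pt "0.6 0.0195 0.393 0 0 0 -5.2" --pt "0.6 0.0195 0.393 0 0 0 -5.2" --pt "0.6 0.0195 0.393 0 0 0 -5.2" --pt "0.6 0.0195 0.393 0 0 0 -5.2" --pt "0.6 0.0195 0.393 0 0 0 -5.2"

```text
time: 17.75
position: [0.4371, 0.0625, 0.1639]
ee_rot: [-0.026, 1.0, -0.0, -0.001]
ft_force: [-0.6, -0.2, 0.1]
grip_width: 0.0515
gripper_force: 0.0
```

Request:
jog_arm --pt "0.6 0 0 0 0 0 0"

```text
time: 17.85
position: [0.4374, 0.0612, 0.1642]
ee_rot: [-0.024, 1.0, -0.0, -0.001]
ft_force: [0.6, -0.4, -0.2]
grip_width: 0.0511
gripper_force: 0.0
```

```bash
python3 - <<'E'
from h import *
s,d,T,P=wrist("w4"); print(s["position"]); go(s,.438,.061,.0275,92.8)
C=d["color"].astype(int)
m=rect(P,(.44,.265),.16,.010,.022)
c=np.column_stack([P[...,0].ravel(),P[...,1].ravel()])
ok=(P[...,2]>.012)&(P[...,2]<.02)&(abs(P[...,1]-.29)<.14)&(abs(P[...,0]-.46)<.14)
print(ok.sum()); 
E
```

```text
[0.43738616 0.06118767 0.16419844]
shift [-0.0007 -0.0002  0.1367] turn [-0.01 -0.06 -0.01] q6-> -85
rect [464.8 245.7] [187.4 120.8] 8.0 n 4473 zmed 0.0157
4029
```

View pics/w4.png

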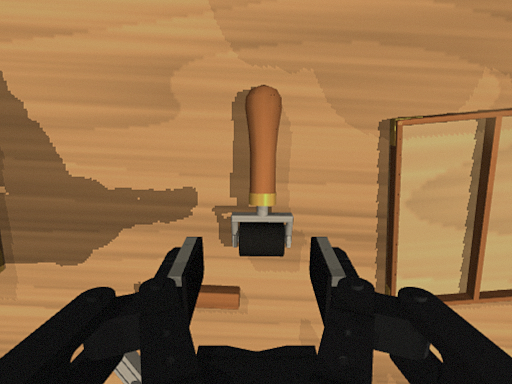

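The narrow brayer sits between the fingers, its handle at (263,140) and its roller at (262,238). The press tray's near corner is at (398,120), with the narrower bay on the near side.

Request:
jog_arm --pt "0.6 -0.0005 0 0.04 0 0 0" --pt "0.6 -0.0005 0 0.08 0 0 0" --pt "0.6 -0.0005 0 0.11 0 0 0" --pt "0.6 -0.0005 0 0.135 0 0 0" --pt "0.6 -0.0005 0 0.136 0 0 0" --pt "0.6 -0.0005 0 0.136 0 0 0" --pt "0.1 -0.0005 0 0.136 0 0 0" --pt "0.1 -0.0005 0 0.136 0 0 0" --pt "0.1 -0.0005 0 0.136 0 0 0" --pt "0.1 -0.0005 0 0.136 0 0 0"

```text
time: 18.9
position: [0.4388, 0.0619, 0.0302]
ee_rot: [-0.025, 1.0, -0.0, 0.001]
ft_force: [-2.3, -1.8, 9.2]
grip_width: 0.0201
gripper_force: 58.2
```

Request:
jog_arm --pt "0.1 0 0 0 0 0 0" --pt "0.1 0 0 0 0 0 0" --pt "0.1 0 0 -0.02 0 0 0" --pt "0.1 0 0 -0.05 0 0 0" --pt "0.1 0 0 -0.08 0 0 0" --pt "0.1 0 0 -0.08 0 0 0" --pt "0.1 0 0 -0.08 0 0 0"

```text
time: 19.6
position: [0.4382, 0.062, 0.1093]
ee_rot: [-0.025, 1.0, 0.0, 0.001]
ft_force: [-0.1, -0.0, -1.6]
grip_width: 0.0204
gripper_force: 59.1
```

```bash
python3 -c "
from h import *
from rig import sensors
s=sensors.sense(); print(s['position'])
go(s,.4718,.2297,.0325,98)"
```

```text
[0.4381879  0.06197335 0.10933175]
shift [-0.0417  0.1659  0.0769] turn [-0.01  0.1  -5.17] q6-> -72
```

Request:
jog_arm --pt "0.1 -0.011 0.044 0 0 0 -5.2" --pt "0.1 -0.022 0.088 0 0 0 -5.2" --pt "0.1 -0.033 0.132 0 0 0 -5.2" --pt "0.1 -0.0417 0.166 0 0 0 -5.2" --pt "0.1 -0.0417 0.166 0.01 0 0 -5.2" --pt "0.1 -0.0417 0.166 0.04 0 0 -5.2" --pt "0.1 -0.0417 0.166 0.06 0 0 -5.2" --pt "0.1 -0.0417 0.166 0.072 0 0 -5.2" --pt "0.1 -0.0417 0.166 0.074 0 0 -5.2" --pt "0.1 -0.0417 0.166 0.074 0 0 -5.2"

```text
time: 20.6
position: [0.4713, 0.2294, 0.0343]
ee_rot: [-0.07, 0.998, -0.0, -0.001]
ft_force: [-0.3, -0.1, -1.6]
grip_width: 0.0206
gripper_force: 61.2
```

Request:
jog_arm --pt "0.1 0 0 0 0 0 0" --pt "0.1 0 0 0.001 0 0 0"

```text
time: 20.8
position: [0.4717, 0.2298, 0.0343]
ee_rot: [-0.07, 0.998, 0.0, 0.0]
ft_force: [-0.0, -0.1, -1.8]
grip_width: 0.0205
gripper_force: 61.2
```

Request:
jog_arm --pt "0.3 0 0 0 0 0 0" --pt "0.42 0 0 0 0 0 0" --pt "0.42 0 0 0 0 0 0" --pt "0.42 0 0 -0.03 0 0 0" --pt "0.42 0 0 -0.07 0 0 0" --pt "0.42 0 0 -0.12 0 0 0" --pt "0.42 0 0 -0.165 0 0 0" --pt "0.42 0 0 -0.165 0 0 0"

```text
time: 21.6
position: [0.4734, 0.2306, 0.2051]
ee_rot: [-0.07, 0.998, 0.002, 0.005]
ft_force: [-0.3, 0.5, -0.6]
grip_width: 0.0358
gripper_force: 0.0
```

```bash
python3 -c "
from h import *
s,d,T,P=wrist('w5'); print(s['position'])
go(s,.64,-.243,.2,115)"
```

```text
[0.47337496 0.23063443 0.20509269]
shift [-0.0987 -0.4923  0.0049] turn [  0.06   0.58 -16.96] q6-> -136
```

View pics/w5.png

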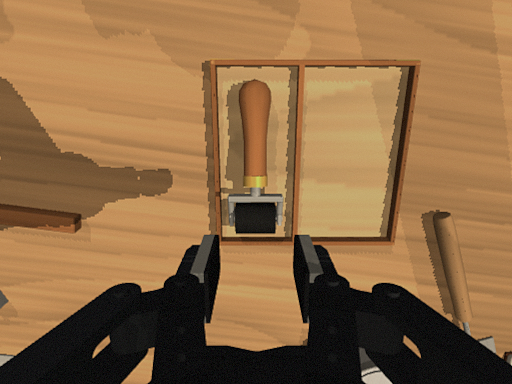

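The narrow brayer lies in the narrower bay, with its roller at (256,217) and its handle at (255,110). The wider bay at (350,150) is empty.

Request:
jog_arm --pt "0.42 -0.099 -0.492 0 0 0 -17" --pt "0.42 -0.099 -0.492 0 0 0 -17" --pt "0.42 -0.099 -0.492 0 0 0 -17" --pt "0.42 -0.099 -0.492 0 0 0 -17" --pt "0.42 -0.099 -0.492 0 0 0 -17" --pt "0.42 -0.099 -0.492 0 0 0 -17" --pt "0.42 -0.099 -0.492 0 0 0 -17" --pt "0.42 -0.099 -0.492 0 0 0 -17" --pt "0.42 -0.099 -0.492 0 0 0 -17" --pt "0.42 -0.099 -0.492 0 0 0 -17"

```text
time: 22.65
position: [0.6341, -0.2338, 0.1972]
ee_rot: [-0.217, 0.976, 0.001, -0.001]
ft_force: [1.2, 0.1, 0.6]
grip_width: 0.0357
gripper_force: 0.0
```

Request:
jog_arm --pt "0.42 0 0 0 0 0 0" --pt "0.42 0 0 0 0 0 0"

```text
time: 22.85
position: [0.6337, -0.2325, 0.1966]
ee_rot: [-0.216, 0.976, 0.001, -0.001]
ft_force: [0.6, 1.0, -0.2]
grip_width: 0.0356
gripper_force: 0.0
```

```bash
python3 - <<'E'
from h import *
s,d,T,P=wrist("w6"); print(s["position"],s["joint_positions"][5])
C=d["color"].astype(int)
m=(P[...,2]>.006)&(P[...,2]<.016)&(np.hypot(P[...,0]-.66,P[...,1]+.24)<.065)&(C.max(-1)<110)
m=cv2.morphologyEx(m.astype(np.uint8),cv2.MORPH_OPEN,np.ones((3,3))); m=comp(m,np.argwhere(m).mean(0)[::-1]); p=P[m]
print(len(p),p.mean(0),"rect",cv2.minAreaRect((p[:,:2]*1000).astype(np.float32)))
o=d["color"][:,:,::-1].copy(); o[m]=(0,255,0); cv2.imwrite("pics/w6m.png",np.hstack([d["color"][100:,100:400,::-1],o[100:,100:400]]))
E
```

```text
[ 0.63367287 -0.2325139   0.19659859] -2.4120728191020895
1220 [ 0.65027855 -0.24672151  0.011117  ] rect ((661.5484008789062, -240.529541015625), (68.17057037353516, 54.961456298828125), 29.671863555908203)
```

View pics/w6m.png

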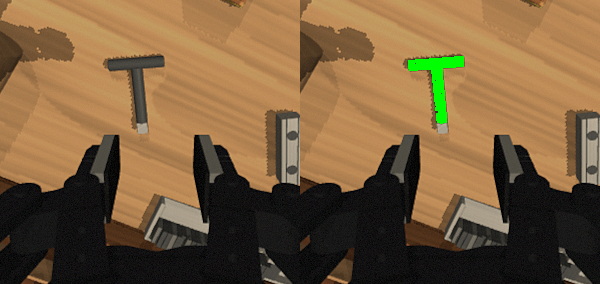

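The crop shows the dark key's crossbar at (137,62) and its bit at (142,128), and the mask covers it. The quoin lies well clear at the right edge.

```bash
python3 -c "
from h import *
from rig import sensors
s=sensors.sense(); print(s['position'])
go(s,.6598,-.2415,.0215,117)"
```

```text
[ 0.63377885 -0.23141443  0.19729621]
shift [-0.0196 -0.0205  0.1757] turn [ 0.1  -0.08 -1.98] q6-> -137
```

Request:
jog_arm --pt "0.42 -0.0195 -0.0205 0.04 0 0 -2" --pt "0.42 -0.0195 -0.0205 0.08 0 0 -2" --pt "0.42 -0.0195 -0.0205 0.12 0 0 -2" --pt "0.42 -0.0195 -0.0205 0.13 0 0 -2" --pt "0.42 -0.0195 -0.0205 0.13 0 0 -2" --pt "0.42 -0.0195 -0.0205 0.13 0 0 -2"

```text
time: 23.5
position: [0.6615, -0.2419, 0.0715]
ee_rot: [-0.234, 0.972, -0.001, 0.001]
ft_force: [1.3, -0.3, 0.5]
grip_width: 0.0354
gripper_force: 0.0
```

```bash
python3 -c "
from h import *
from rig import sensors
s=sensors.sense(); print(s['position'],s['joint_positions'][5])
go(s,.6598,-.2415,.0215,117)"
```

```text
[ 0.66146984 -0.24194395  0.07145098] -2.445878539637098
shift [0.0014 0.0013 0.0499] turn [-0.14  0.12  0.07] q6-> -137
```

Request:
jog_arm --pt "0.42 0.001 0.001 0.025 0 0 0" --pt "0.42 0.001 0.001 0.042 0 0 0" --pt "0.42 0.001 0.001 0.047 0 0 0" --pt "0.42 0.001 0.001 0.047 0 0 0"

```text
time: 23.9
position: [0.6592, -0.2417, 0.0219]
ee_rot: [-0.234, 0.972, 0.0, -0.0]
ft_force: [-0.6, -1.1, 0.2]
grip_width: 0.0361
gripper_force: 0.0
```

Request:
jog_arm --pt "0 0 0 0 0 0 0" --pt "0 0 0 0 0 0 0" --pt "0 0 0 0 0 0 0" --pt "0 0 0 0 0 0 0" --pt "0 0 0 -0.02 0 0 0" --pt "0 0 0 -0.05 0 0 0" --pt "0 0 0 -0.09 0 0 0" --pt "0 0 0 -0.12 0 0 0" --pt "0 0 0 -0.12 0 0 0"

```text
time: 24.8
position: [0.6608, -0.2424, 0.1476]
ee_rot: [-0.234, 0.972, -0.002, 0.003]
ft_force: [1.0, -0.4, -1.5]
grip_width: 0.0086
gripper_force: 58.7
```

```bash
python3 -c "
from h import *
from rig import sensors
s=sensors.sense(); print(s['position'])
go(s,.448,.3205,.0265,98)"
```

```text
[ 0.66075049 -0.24239576  0.14763294]
shift [-0.0657  0.5989  0.1177] turn [-0.31  0.36 19.03] q6-> -62
```

Request:
jog_arm --pt "0 -0.033 0.3 0 0 0 9.5" --pt "0 -0.033 0.3 0 0 0 9.5" --pt "0 -0.033 0.3 0 0 0 9.5" --pt "0 -0.033 0.3 0 0 0 9.5" --pt "0 -0.033 0.3 0 0 0 9.5" --pt "0 -0.033 0.3 0 0 0 9.5" --pt "0 -0.066 0.599 0 0 0 19" --pt "0 -0.066 0.599 0 0 0 19" --pt "0 -0.066 0.599 0 0 0 19" --pt "0 -0.066 0.599 0 0 0 19"

```text
time: 25.8
position: [0.4821, 0.2241, 0.1414]
ee_rot: [-0.07, 0.998, -0.0, -0.0]
ft_force: [1.6, 0.3, -0.7]
grip_width: 0.0091
gripper_force: 58.9
```

Request:
jog_arm --pt "0 0 0 0 0 0 0" --pt "0 0 0 0 0 0 0"

```text
time: 26.0
position: [0.4828, 0.2232, 0.1413]
ee_rot: [-0.071, 0.997, -0.0, -0.0]
ft_force: [0.9, -1.0, -1.6]
grip_width: 0.0088
gripper_force: 58.9
```

```bash
python3 -c "
from h import *
from rig import sensors
s=sensors.sense(); print(s['position'],s['grip_width'])
go(s,.448,.3205,.0265,98)"
```

```text
[0.48278576 0.22324048 0.14134313] 0.00883184361100824
shift [0.0206 0.1012 0.1148] turn [-0.02 -0.04  0.16] q6-> -62
```

Request:
jog_arm --pt "0 0.0205 0.05 0 0 0 0" --pt "0 0.0205 0.101 0 0 0 0" --pt "0 0.0205 0.101 0 0 0 0" --pt "0 0.0205 0.101 0.04 0 0 0" --pt "0 0.0205 0.101 0.08 0 0 0" --pt "0 0.0205 0.101 0.1 0 0 0" --pt "0 0.0205 0.101 0.11 0 0 0" --pt "0 0.0205 0.101 0.114 0 0 0" --pt "0 0.0205 0.101 0.114 0 0 0" --pt "0 0.0205 0.101 0.114 0 0 0"

```text
time: 27.0
position: [0.4497, 0.3197, 0.0289]
ee_rot: [-0.07, 0.998, 0.0, 0.001]
ft_force: [-0.1, 0.3, -0.9]
grip_width: 0.009
gripper_force: 59.1
```

Lower a bit more, release, lift, and back off.

Request:
jog_arm --pt "0 0 0 0.001 0 0 0" --pt "0.2 0 0 0.001 0 0 0" --pt "0.4 0 0 0.001 0 0 0" --pt "0.4 0 0 0 0 0 0" --pt "0.4 0 0 -0.03 0 0 0" --pt "0.4 0 0 -0.07 0 0 0" --pt "0.4 0 0 -0.12 0 0 0" --pt "0.4 0 0 -0.17 0 0 0" --pt "0.4 0 0 -0.2 0 0 0" --pt "0.4 0 0 -0.2 0 0 0"

```text
time: 28.0
position: [0.4501, 0.3204, 0.2328]
ee_rot: [-0.07, 0.998, 0.002, 0.004]
ft_force: [0.4, 0.0, -0.3]
grip_width: 0.0344
gripper_force: 0.0
```

```bash
python3 - <<'E'
from h import *
from rig import eyes
s,d,T,P=wrist("w7"); t=eyes.get_image("side"); np.savez("pics/side1.npz",**t)
a=cv2.resize(d["color"],(400,300),interpolation=cv2.INTER_AREA); b=cv2.resize(t["color"][80:340,150:420],(400,385))
o=np.zeros((385,800,3),np.uint8); o[:300,:400]=a; o[:,400:]=b; cv2.imwrite("pics/fin.png",o[:,:,::-1])
C=d["color"].astype(int); m=(P[...,2]>.01)&(np.abs(P[...,0]-.45)<.07)&(np.abs(P[...,1]-.3205)<.042)&(C.max(-1)<110)
p=P[m]; print(len(p),np.percentile(p[:,2],[5,50,95]),p.mean(0),cv2.minAreaRect((p[:,:2]*1000).astype(np.float32)))
q=np.linalg.lstsq(np.c_[p[:,:2],np.ones(len(p))],p[:,2],rcond=None)[0];print("tilt",q)
E
```

```text
25126 [0.2207875  0.27506985 0.30200713] [0.44086038 0.32050685 0.26480227] ((446.76153564453125, 318.8753967285156), (73.75567626953125, 147.592529296875), 35.54624557495117)
tilt [-0.82152216 -0.0551839   0.64466566]
```

View pics/fin.png

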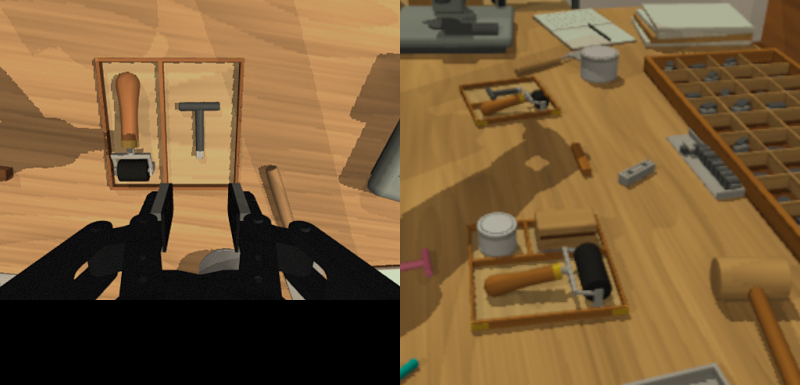

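The wrist view shows the key flat in the wide bay at (200,125) beside the narrow brayer. The side view shows the wide brayer, the tin and the planer seated. I'll check the numbers from the existing views plus a top view.

```bash
python3 - <<'E'
from h import *
from rig import eyes
def ld(n):
    f=np.load(f"pics/{n}.npz"); d={k:f[k] for k in f.files}; return d,cloud(d,d["T"])
def loc(p,c,th):
    a=np.radians(th); return np.round(np.array([[np.cos(a),np.sin(a)],[-np.sin(a),np.cos(a)]])@(np.array(p)-c),1)
pr=(np.array([437.6,-289.]),-2.4); ps=(np.array([459.5,281.]),8.)
def rc(p): return cv2.minAreaRect((p[:,:2]*1000).astype(np.float32))
d,P=ld("w3"); z=P[...,2]
for n,c,h in[("tin",(.383,-.2257),.046),("planer",(.4845,-.231),.05)]:
    m=rect(P,c,.06,h-.008,h+.006); p=P[m]; print(n,loc(rc(p)[0],*pr),"z",np.median(p[:,2]))
d,P=ld("w7"); C=d["color"].astype(int); m=(P[...,2]>.01)&(P[...,2]<.025)&(np.abs(P[...,0]-.45)<.07)&(np.abs(P[...,1]-.3205)<.042)&(C.max(-1)<110)
m=comp(cv2.morphologyEx(m.astype(np.uint8),2,np.ones((3,3))),np.argwhere(m).mean(0)[::-1]);p=P[m]; print("key",loc(rc(p)[0],*ps),rc(p),np.percentile(p[:,2],[5,50,95]))
q=np.linalg.lstsq(np.c_[p[:,:2],np.ones(len(p))],p[:,2],rcond=None)[0];print(" tilt",q[:2])
d,P=ld("w5"); 
p=P[(d["color"].max(-1)<55)&(P[...,2]>.02)&(P[...,2]<.045)&(abs(P[...,1]-.232)<.045)&(abs(P[...,0]-.52)<.04)]; print("nb roller (59,-52.5)",loc(rc(p)[0],*ps),rc(p)[1],np.percentile(p[:,2],98))
t=eyes.get_image("top"); P=cloud(t); p=P[(t["color"].max(-1)<55)&(P[...,2]>.025)&(abs(P[...,1]+.335)<.055)&(abs(P[...,0]-.5)<.06)]; print("wb roller (66,-42.5)",loc(rc(p)[0],*pr),rc(p),np.median(p[:,2]))
E
```

```text
rect [ 381.8 -225.6] [59.2 59.6] 35.8 n 4471 zmed 0.047
tin [-58.4  61. ] z 0.046953371811203626
rect [ 484.9 -232.4] [51.1 90. ] 87.7 n 5358 zmed 0.0504
planer [44.9 58.5] z 0.05037338024011459
key [-2.  38.3] ((452.2424621582031, 318.6085205078125), (67.60242462158203, 54.07286834716797), 8.425722122192383) [0.01218606 0.01535736 0.01705108]
 tilt [0.00781305 0.00393953]
nb roller (59,-52.5) [ 49.  -54.3] (38.768978118896484, 40.66228485107422) 0.041007351792651525
wb roller (66,-42.5) [ 65.4 -41.6] ((501.17236328125, -333.2795715332031), (80.96637725830078, 37.38768005371094), 87.89437866210938) 0.044370392263043734
```

```bash
python3 -c "
from rig import order
print(order.hand_in())"
```

```text
the job is handed in; nothing more can be done
None
```

I placed all five tools in their own bays and handed the job in at about 28 s of the 133 s; the hand-in gave no verdict, but the last camera checks put every piece within tolerance and showed the spare quoin and composing stick undisturbed.

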